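# Turn the condiment carousel until the pepper faces the serving side

### The arm

A 6-joint arm with a two-finger parallel gripper is mounted at the origin on a cart in front of the work surface, level with it; the furniture and walls round the work are solid. World frame = base frame: x ahead of the robot, y to its left, z up, the work surface at z = 0. Lengths are in mm, angles in rad, forces in N, time in s.
With the tool pointing down it reaches from about 275 to 750 mm from the base axis. Payload 10.2 kg.
Tool frame: the origin (TCP) lies at the very end of the fingers, on their centre line; the grasp point (between the pads) lies 19 mm behind it (ctrl.grip_depth is the distance from the TCP to the grasp point, in mm); z points along the fingers, x is the direction in which the jaws open and shut, and the axes are right-handed (so a half turn about z gives the same grasp; the last joint's range is limited). The gripper opens to 85 mm and grips with 20 to 120 N. Pads are 22 mm wide; open, the fingers measure 114 mm over their backs; the gripper's body (76 mm by 85 mm) begins 54 mm behind the grasp point. The pads swing forward as they close: fully open they stand 13 mm farther back than shut.
Start: joints at [-1.36, 0.313, 1.498, -0, 1.331, -0.223], TCP at [220.657, -476.384, 231.294] pointing down, gripper open.
Joint ranges: [-2.94, 2.94], [-0.97, 2.17], [0.19, 2.56], [-1.23, 4.37], [0.02, 3.11], [-2.88, 2.88]. Speed limits (rad/s): [2.39, 2.39, 3.01, 3.14, 3.14, 3.14].

### API

Orientations are given as a unit quaternion [w, x, y, z].
In Python, from rig import ctrl gives the robot as it stands.
- The arm moves only by the tool play_rows, never from a script. Its argument "motion" is a list of rows, each a list of 2 entries, a list of its own where there are three numbers: the shift along the tool's x, y, z in mm, then the turn, a rotation vector about the tool's x, y, z in degrees. A call has 1 to 20 rows; each row shifts and turns the commanded pose from where the row before left it, along the tool's axes as they then stand; what a row does not reach is not made up. A row lasts 1/12 s, in which the tool goes at most 41.7 mm and 7.16 degrees, less where a joint would pass 70% of its speed; a pose out of reach is approached as far as the arm can. A call with a gripper value outside its range is refused whole. "fingers" is the finger opening in mm, from 0 to 85.4, set as the call begins (left out, the last holds). The fingers move at their own pace and stop on an object; "squeeze" is the grip in N (left out, the last holds). Time passes only in rows, so rows that do not move let the fingers close. It gives the time, the measured TCP pose, the force and the opening at its end, in the units of the state.
- ctrl.sense(): the state, without advancing time (a new reading comes with each control period).
- ctrl.capture(name): name is "scene" or "top" or "wrist"; returns the picture (420x560x3 uint8, red, green, blue); there is no depth.
- ctrl.get_calibration(name): a dict with "K" (3x3 intrinsics, pixels), "k1" (the pictures are not rectified: a ray, as slopes to the right and down, at radius r is drawn at 1 + k1 r^2 times it, then the intrinsics apply), "R" (3x3) and "t" (3): a world point X has camera coordinates R X + t; the wrist camera has in their place "tool_from_camera" (4x4, takes a point from camera to tool coordinates, whose origin is the TCP and whose axes are the tool frame's). Camera axes: x right, y down, z forward; pixel columns grow to the right and rows downward; lengths in mm; the calibration is good to about 2 mm. A picture is of the moment at which its call begins: read the wrist's pose just before it. get_calibration takes no time and is no camera call.
- ctrl.finish_job(): hands the job in, once; it reports no verdict.
Trained networks look in the newest picture that a camera, given by its name, has taken for a name from the list of things; names that differ only in an ending like _2 or _b are one class to them, and where a whole thing is asked for, a point or a joint stands for the part that bears it (a point fixed in the world has none). Each returns a list of dicts, best first, with "p" (0 to 1); they miss things now and then, are a little off and sometimes report something else, mostly with a low value. They report only what shows in the picture. A call takes as long as a camera call. They do not tell look-alikes from the thing itself.
- ctrl.spot_in(camera, name): "position" ([column, row] as shares, 0 to 1, of the picture: columns of its width, rows of its height, amid what is visible of it).
The state is a dict: "time_s": time; "joints": joint angles; "dq": joint speeds; "tau": joint torques, N m; "eef_pos": TCP position; "ee_rot": TCP orientation; "force": force on the tool from outside, world axes, zero at the start; "wrist_torque": the same for the moment, N m; "grip_width": opening from 0.0 (shut) to 1.0 (fully open).
Only numpy, scipy, OpenCV 4.12 (cv2) and the standard library are available. Lean on these libraries where they do the work, as an engineer would, in place of code of your own. Each camera call takes 0.05 s, during which the arm holds its last target. There are 200 camera calls.

### The job

Turn the condiment carousel gently by pushing the pegs on its rim, until the pepper shaker stands at the front, squarely in line with the steel tongue of the foot. Do not touch or pick up anything that stands on the tray, keep all of it upright, leave the things on the table alone, and finish with the tray at rest and your hand clear.

Things in the scene. Friction and masses are not known exactly. Their poses are not given: they have to be found in the camera images.
- carousel_base: Fixed steel foot of the carousel: a round plate 144 mm across with a column, and a flat tongue 24 mm wide, 7 mm high that sticks out at the front to 142 mm from the centre. Origin: centre of the underside, on the turning axis (vertical, z up). The tongue points along this body's -x (towards the robot, up to 26 degrees either way).
- tongue_tip (a point): Top of the tongue near its rounded end, 130 mm from the turning axis; the line from the axis to this point is the carousel's front.
- tray (a joint): Turning angle (rad) of the round wooden tray on the foot, anticlockwise from above positive, no stops; light even friction (under 2 N at a peg), it stays where it is left. The tray is 200 mm across, its floor 41 mm above the table, its 5 mm thick rim wall ends at 60 mm. The wire rack and the drink dispenser stand close behind it and to its left.
- peg_0 (a point): Top of one of six like wooden finger pegs that stand upright just outside the tray's rim, 60 degrees apart, centres 117 mm from the axis, 14 mm thick, tops 89 mm above the table, each joined to the rim by a short arm at 42 to 60 mm height. At joint value 0 this peg stands right over the tongue; it turns with the tray.
- pepper_shaker: The thing to bring to the front: glass pepper shaker with a round steel cap, 43 mm across, 75 mm tall, loose on the tray about 50 to 66 mm from the axis. Origin: centre of its underside, z up.
- toothpick_jar: Open jar full of toothpicks, 46 mm across, 66 mm tall with the picks, loose on the tray. Origin: centre of the underside.
- sauce_jar: Small brown glass jar with steel screw lid, 40 mm across, 62 mm tall, loose on the tray. Origin: centre of the underside.
- dip_cup: Small open white dip cup, 44 mm across, 45 mm tall, loose on the tray. Origin: centre of the underside.
- rice_bowl: White rice bowl upside down on the table at the right, 89 mm across, 53 mm tall. Not to be moved. Origin: centre of the underside.
- fork: Fork lying on the table left of the carousel, 177 mm long, along its x, 8 mm high. Not to be moved. Origin: middle, underside.
- brush: Bottle brush lying on the table left of the fork, 235 mm long, along its x, 21 mm high. Not to be moved. Origin: middle, underside.
Mind the look-alikes: they are no part of the job. What is shaped like the pepper_shaker but pink or purple is not meant.

How it is judged:
By the outcome, as a careful person would: the job done as asked, in the order asked, and still so for the second after the job is handed in, with the robot touching nothing.
It also fails if it takes over 64 s, if anything falls off the work surface, if the arm or the gripper's body presses on something with over 40 N, if the wrist force passes 120 N, or if a joint passes its speed limit or range.

## Working session

There is one attempt and no reset: what is moved stays moved. The work goes in short steps, Python scripts to look and compute and a tool call to move; the robot and the scene stay as the last step left them, time stands still between calls to the robot, and variables do not carry over. Pictures are saved under pics/ and viewed, about 8 in all and at most 12, crops included, and the job is handed in when it is done.

Besides the shell and the picture viewer there is one more tool, called after ">>>" as name(argument=value, ...), one argument or row to a line, values as JSON. play_rows: Moves the arm, as the interface text tells. Its arguments: {"type":"object","properties":{"motion":{"type":"array"},"fingers":{"type":"number"},"squeeze":{"type":"number"}},"required":["motion"]}

```bash
mkdir -p pics; ls; cat > h.py <<'E'
import numpy as np, cv2
from rig import ctrl
def shot(c,name=None):
    im=np.asarray(ctrl.capture(c)); 
    if name: cv2.imwrite('pics/'+name,cv2.cvtColor(im,cv2.COLOR_RGB2BGR))
    return im
def ray(c,uv):
    k=ctrl.get_calibration(c);K=np.array(k['K'])
    d=np.array([(uv[0]-K[0,2])/K[0,0],(uv[1]-K[1,2])/K[1,1]]);s=d.copy()
    for _ in range(20): s=d/(1+k['k1']*(s@s))
    R=np.array(k['R']);t=np.array(k['t'])
    return -R.T@t, R.T@np.array([s[0],s[1],1])
def at(c,uv,z):
    o,d=ray(c,uv); return o+d*(z-o[2])/d[2]
def proj(c,X):
    k=ctrl.get_calibration(c);p=np.array(k['R'])@np.array(X)+np.array(k['t']);s=p[:2]/p[2]
    s=s*(1+k['k1']*(s@s));K=np.array(k['K']); return np.array([K[0,0]*s[0]+K[0,2],K[1,1]*s[1]+K[1,2]])
def spots(c,names):
    for n in names:
        for r in ctrl.spot_in(c,n)[:4]:
            u=np.array(r['position'])*[560,420]; print(c,n,round(r['p'],2),u.round(1))
E
python3 - <<'E'
from h import *
shot('top','top0.png');spots('top',['pepper_shaker','carousel_base','tongue_tip','peg_0','tray','toothpick_jar','sauce_jar','dip_cup','rice_bowl','fork','brush'])
shot('scene','scene0.png');spots('scene',['pepper_shaker','tongue_tip','tray'])
for c in('top','scene'):
    k=ctrl.get_calibration(c);print(c,(-np.array(k['R']).T@np.array(k['t'])).round())
print(ctrl.sense()['time_s'],ctrl.sense()['ee_rot'])
E
```

```text
pics
top pepper_shaker 0.78 [260. 221.]
top pepper_shaker 0.66 [184.3 154.4]
top pepper_shaker 0.61 [214.  237.5]
top pepper_shaker 0.59 [216.6 202. ]
top carousel_base 0.94 [283.3 226.2]
top tongue_tip 0.62 [281.2 230.5]
top peg_0 0.73 [283.8 224.4]
top tray 0.62 [283.6 223. ]
top toothpick_jar 0.67 [299.9 208.9]
top toothpick_jar 0.6 [278.5 203. ]
top sauce_jar 0.71 [280.1 225.3]
top sauce_jar 0.46 [301.5 211.6]
top dip_cup 0.6 [299.  235.3]
top rice_bowl 0.97 [397.3 230. ]
top fork 0.81 [176.4 203. ]
top brush 0.76 [148.9 170.4]
scene pepper_shaker 0.82 [263.1 275.4]
scene pepper_shaker 0.78 [271.1 218.5]
scene pepper_shaker 0.76 [231.4 258.5]
scene pepper_shaker 0.63 [164.1 265. ]
scene tongue_tip 0.74 [294.6 223.4]
top [ 315.  -83. 1449.]
scene [151. 579. 702.]
0.8 [ 4.53797449e-07  8.42711837e-01 -5.38364894e-01 -1.08346904e-07]
```

```bash
python3 - <<'E'
import cv2
a=cv2.imread('pics/top0.png')[120:300,120:440];cv2.imwrite('pics/a.png',cv2.resize(a,(800,450),interpolation=cv2.INTER_CUBIC))
E
```

```text
(no output)
```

View pics/a.png

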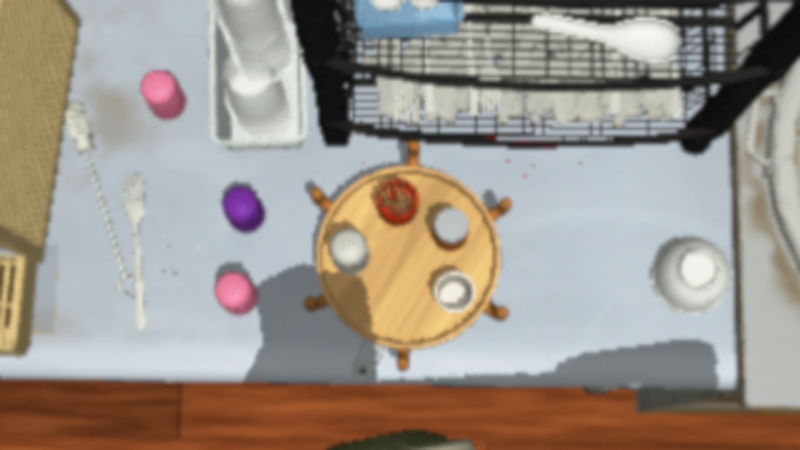

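View pics/scene0.png

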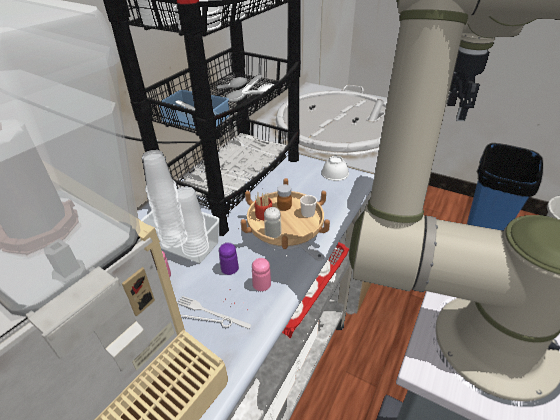

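The top view shows the tray centred at about px (283,223). On it, the pepper (grey cap) is at the left at (260,219), the sauce jar at (300,210), the toothpicks at (278,200) and the dip cup at (301,236). The pink and purple shakers are off the tray. The tongue isn't visible from here, so I'll use the wrist camera for it.

```bash
python3 - <<'E'
from h import *
c2=lambda u:(120+u[0]*.4,120+u[1]*.4)
P=[at('top',c2(u),89)[:2] for u in [(412,148),(315,190),(311,303),(403,363),(499,313),(505,205)]]
P=np.array(P);c=np.linalg.lstsq(np.c_[2*P,np.ones(6)],(P**2).sum(1),rcond=None)[0][:2]
print('c',c,at('top',c2((407,257)),60));d=P-c
print(np.hypot(*d.T),np.degrees(np.arctan2(d[:,1],d[:,0])))
for n,u,z in [('pep',(349,243),116),('tooth',(396,200),107),('sauce',(450,220),103),('dip',(454,290),86)]:
    q=at('top',c2(u),z)[:2]-c;print(n,np.hypot(*q),np.degrees(np.arctan2(q[1],q[0])))
print('edge',at('top',c2((400,382)),0), 'purple',at('top',c2((243,205)),60),'pink',at('top',c2((237,290)),60),'cups',at('top',c2((303,140)),60),'rack',at('top',c2((412,140)),60))
print(ctrl.get_calibration('wrist'))
E
```

```text
c [523.99471566 -93.42888923] [523.63020097 -93.95168995  60.        ]
[113.58167257 118.67405802 113.88709181 116.41203096 116.073292
 116.58571127] [  -1.94415264   56.34762823  118.97349395  178.93260278 -122.60951299
  -62.9630609 ]
pep 60.45250753158495 85.36225067639671
tooth 54.30716251608214 13.11193953448563
sauce 55.77588951384184 -53.42121118984847
dip 63.51239146759376 -127.4572215571696
edge [392.641737   -88.80031887   0.        ] purple [577.67038393  84.86566577  60.        ] pink [484.79164996  87.83105896  60.        ] cups [651.25747519  21.95247251  60.        ] rack [653.39350207 -97.45195925  60.        ]
{'K': array([[348.29136689,   0.        , 278.47314972],
       [  0.        , 348.29136689, 211.50452881],
       [  0.        ,   0.        ,   1.        ]]), 'k1': 0.02007661585059879, 'tool_from_camera': array([[ 9.99999754e-01, -1.90473999e-04,  6.75803894e-04,
         5.82564145e-01],
       [ 8.19547468e-06,  9.65601635e-01,  2.60025925e-01,
        -6.57594344e+01],
       [-7.02085523e-04, -2.60025855e-01,  9.65601399e-01,
        -1.42688825e+02],
       [ 0.00000000e+00,  0.00000000e+00,  0.00000000e+00,
         1.00000000e+00]])}
```

>>> play_rows(
  motion=[
    [[-19.4,-21.4,0],[0,0,0]],
    [[-19.4,-21.4,0],[0,0,0]],
    [[-19.4,-21.4,0],[0,0,0]],
    [[-19.4,-21.4,0],[0,0,0]],
    [[-19.4,-21.4,0],[0,0,0]],
    [[-19.4,-21.4,0],[0,0,0]],
    [[-19.4,-21.4,0],[0,0,0]],
    [[-19.4,-21.4,0],[0,0,0]],
    [[-19.4,-21.4,0],[0,0,0]],
    [[-19.4,-21.4,0],[0,0,0]],
    [[-19.4,-21.4,0],[0,0,0]],
    [[-19.4,-21.4,0],[0,0,0]],
    [[-19.4,-21.4,0],[0,0,0]],
    [[-19.4,-21.4,0],[0,0,0]],
    [[-19.4,-21.4,0],[0,0,0]],
    [[-19.4,-21.4,0],[0,0,0]],
  ],
  fingers=0,
)

```text
time_s: 2.13
eef_pos: [401.2, -49.4, 231.5]
ee_rot: [-0.0, 0.843, -0.538, 0.0]
force: [-0.6, -0.5, 0.8]
grip_width: -0.001
```

>>> play_rows(
  motion=[
    [[0,0,0],[0,0,-7]],
    [[0,0,0],[0,0,-7]],
    [[0,0,0],[0,0,-7]],
    [[0,0,0],[0,0,-7]],
    [[0,0,0],[0,0,-7]],
    [[0,0,0],[0,0,-7]],
    [[0,0,0],[0,0,-7]],
    [[0,0,0],[0,0,-7]],
    [[0,0,0],[0,0,-7]],
    [[0,0,0],[0,0,-7]],
    [[0,0,0],[0,0,-7]],
    [[0,0,0],[0,0,-7]],
    [[0,0,0],[0,0,-7]],
    [[0,0,0],[0,0,-7]],
    [[0,0,0],[0,0,-7]],
    [[0,0,0],[0,0,-7]],
    [[0,0,0],[0,0,-7]],
    [[0,0,0],[0,0,-7]],
    [[0,0,0],[0,0,-7]],
  ],
)

```text
time_s: 3.72
eef_pos: [400.9, -50.8, 231.4]
ee_rot: [0.0, 0.828, 0.561, 0.0]
force: [0.2, -0.7, -0.5]
grip_width: -0.001
```

>>> play_rows(
  motion=[
    [[0,0,0],[0,0,-7]],
    [[0,0,0],[0,0,-7]],
    [[0,0,0],[0,0,-7]],
    [[0,0,0],[0,0,-1]],
    [[0,0,0],[0,0,0]],
  ],
)

```text
time_s: 4.13
eef_pos: [400.9, -50.8, 231.4]
ee_rot: [0.0, 0.709, 0.705, 0.0]
force: [-0.0, -0.2, -0.9]
grip_width: 0.001
```

```bash
cat >> h.py <<'E'
from scipy.spatial.transform import Rotation as Ro
def wpose():
    s=ctrl.sense();q=s['ee_rot'];R=Ro.from_quat([q[1],q[2],q[3],q[0]]).as_matrix()
    T=np.array(ctrl.get_calibration('wrist')['tool_from_camera'])
    return R@T[:3,:3], R@T[:3,3]+np.array(s['eef_pos'])
def wat(uv,z,pose=None):
    A,o=pose or wpose();k=ctrl.get_calibration('wrist');K=k['K']
    d=np.array([(uv[0]-K[0,2])/K[0,0],(uv[1]-K[1,2])/K[1,1]]);s=d.copy()
    for _ in range(20): s=d/(1+k['k1']*(s@s))
    d=A@[s[0],s[1],1]; return o+d*(z-o[2])/d[2]
def wproj(X,pose=None):
    A,o=pose or wpose();k=ctrl.get_calibration('wrist');K=k['K'];p=A.T@(np.array(X)-o);s=p[:2]/p[2]
    s=s*(1+k['k1']*(s@s));return np.array([K[0,0]*s[0]+K[0,2],K[1,1]*s[1]+K[1,2]])
E
python3 - <<'E'
from h import *
shot('wrist','w0.png');spots('wrist',['pepper_shaker','tongue_tip','carousel_base','peg_0'])
print(wproj([402,-47,7]))
E
```

```text
wrist pepper_shaker 0.94 [421.7 266.4]
wrist pepper_shaker 0.66 [402.8 362.9]
wrist tongue_tip 0.93 [236.1 251.1]
wrist carousel_base 0.7 [234.6 252.2]
wrist peg_0 0.74 [229.6 255.5]
[282.68642959 181.80252267]
```

View pics/w0.png

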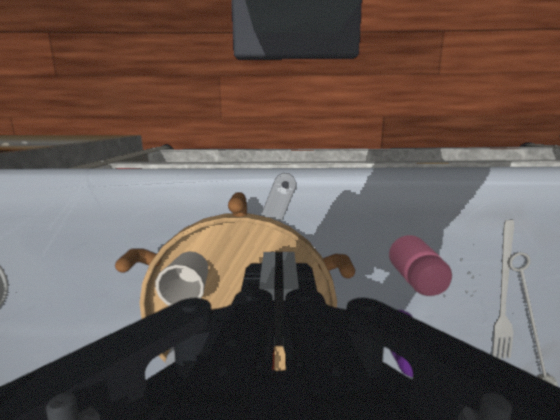

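The wrist view shows the steel tongue running from about (273,215) to a rounded tip, with its hole at (284,184). The front peg is at (238,203).

```bash
python3 - <<'E'
from h import *
import cv2
im=cv2.imread('pics/w0.png')[160:300,100:380];cv2.imwrite('pics/w0z.png',cv2.resize(im,(800,400),interpolation=cv2.INTER_CUBIC))
c=np.array([524,-94])
for n,u,z in [('hole',(284.5,183.5),7),('neck',(274,213),7),('peg',(238,198),89),('pegL',(345,258),89),('pegR',(124,265),89),('dip',(182,288),86)]:
    q=wat(u,z)[:2];d=q-c;print(n,q.round(1),np.hypot(*d).round(1),np.degrees(np.arctan2(d[1],d[0])).round(1))
E
```

```text
hole [403.8 -45.1] 129.7 157.8
neck [436.5 -56.5] 95.2 156.8
peg [400.6 -85.4] 123.7 176.0
pegL [455.1   6.8] 122.1 124.4
pegR [ 460.8 -187.9] 113.2 -124.0
dip [ 485.  -139.6] 60.0 -130.5
```

View pics/w0z.png

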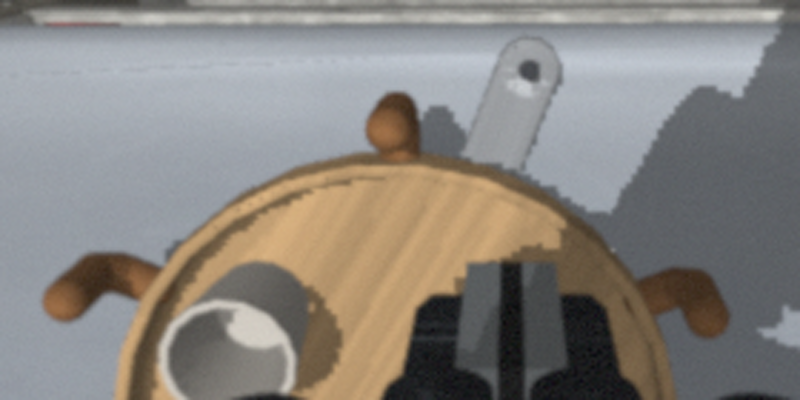

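>>> play_rows(
  motion=[
    [[12.5,21.2,0],[0,0,0]],
    [[12.5,21.2,0],[0,0,0]],
    [[12.5,21.2,0],[0,0,0]],
    [[12.5,21.2,0],[0,0,0]],
    [[12.5,21.2,0],[0,0,0]],
    [[12.5,21.2,0],[0,0,0]],
    [[0,0,0],[0,0,7]],
    [[0,0,0],[0,0,7]],
    [[0,0,0],[0,0,7]],
    [[0,0,0],[0,0,7]],
    [[0,0,0],[0,0,7]],
    [[0,0,0],[0,0,7]],
    [[0,0,0],[0,0,7]],
    [[0,0,0],[0,0,7]],
    [[0,0,0],[0,0,7]],
    [[0,0,0],[0,0,7]],
    [[0,0,0],[0,0,7]],
    [[0,0,0],[0,0,7]],
    [[0,0,0],[0,0,7]],
    [[0,0,0],[0,0,0]],
  ],
)

```text
time_s: 6.05
eef_pos: [528.3, 23.9, 231.2]
ee_rot: [-0.0, 1.0, -0.013, -0.0]
force: [-0.9, 0.6, 0.4]
grip_width: 0.002
```

```bash
python3 - <<'E'
from h import *
im=shot('wrist','w1.png');spots('wrist',['pepper_shaker'])
s=ctrl.sense();print(s['eef_pos'],s['joints'])
e=s['eef_pos'];im=cv2.imread('pics/w1.png')
for X in [(e[0],e[1],66),(e[0],e[1],116)]:
    cv2.circle(im,tuple(int(v) for v in wproj(X)),4,(0,255,0),1)
c=np.array([524,-94])
for a in np.arange(-2,358,60):
    q=np.radians(a);p=wproj([c[0]+117*np.cos(q),c[1]+117*np.sin(q),89])
    if abs(p).max()<800: cv2.circle(im,tuple(int(v) for v in p),5,(255,0,0),1)
cv2.imwrite('pics/w1b.png',im)
E
```

```text
wrist pepper_shaker 0.98 [230.4 112.3]
wrist pepper_shaker 0.7 [331.3 114. ]
wrist pepper_shaker 0.66 [276.8 240. ]
wrist pepper_shaker 0.56 [467.1  10. ]
[528.26004586  23.87175668 231.2392638 ] [-1.76603834e-01  3.21379266e-01  1.48628842e+00  3.63100327e-05
  1.33406971e+00 -1.59854516e-01]
```

View pics/w1b.png

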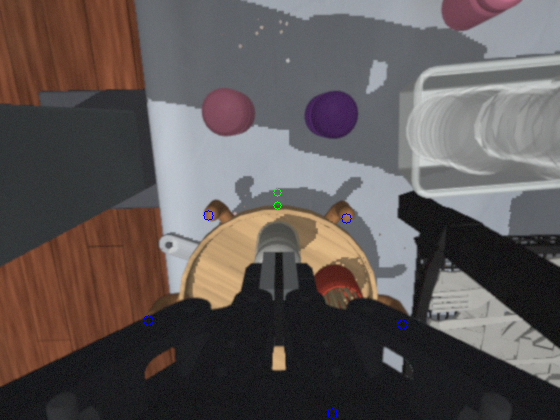

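The wrist view shows the pepper at about (278,240), between the pegs at (216,209) and (345,211). The descent point at (277,192) is clear, outside the rim.

>>> play_rows(
  motion=[
    [[0,0,16.5],[0,0,0]],
    [[0,0,16.5],[0,0,0]],
    [[0,0,16.5],[0,0,0]],
    [[0,0,16.5],[0,0,0]],
    [[0,0,16.5],[0,0,0]],
    [[0,0,16.5],[0,0,0]],
    [[0,0,16.5],[0,0,0]],
    [[0,0,16.5],[0,0,0]],
    [[0,0,16.5],[0,0,0]],
    [[0,0,16.5],[0,0,0]],
    [[0,0,0],[0,0,0]],
  ],
)

```text
time_s: 7.07
eef_pos: [526.7, 24.1, 63.6]
ee_rot: [-0.0, 1.0, -0.009, -0.003]
force: [-1.2, 0.0, -0.7]
grip_width: 0.002
```

>>> play_rows(
  motion=[
    [[-3.1,0.04,0],[0,0,-1.5]],
    [[-3.1,0.04,0],[0,0,-1.5]],
    [[-3.1,0.04,0],[0,0,-1.5]],
    [[-3.1,0.04,0],[0,0,-1.5]],
    [[-3.1,0.04,0],[0,0,-1.5]],
    [[-3.1,0.04,0],[0,0,-1.5]],
    [[-3.1,0.04,0],[0,0,-1.5]],
    [[-3.1,0.04,0],[0,0,-1.5]],
    [[-3.1,0.04,0],[0,0,-1.5]],
    [[-3.1,0.04,0],[0,0,-1.5]],
    [[-3.1,0.04,0],[0,0,-1.5]],
    [[-3.1,0.04,0],[0,0,-1.5]],
    [[-3.1,0.04,0],[0,0,-1.5]],
    [[-3.1,0.04,0],[0,0,-1.5]],
    [[-3.1,0.04,0],[0,0,-1.5]],
    [[-3.1,0.04,0],[0,0,-1.5]],
    [[-3.1,0.04,0],[0,0,-1.5]],
    [[-3.1,0.04,0],[0,0,-1.5]],
    [[-3.1,0.04,0],[0,0,-1.5]],
    [[-3.1,0.04,0],[0,0,-1.5]],
  ],
)

```text
time_s: 8.73
eef_pos: [469.2, 9.1, 67.3]
ee_rot: [0.0, 0.968, 0.251, 0.001]
force: [-0.7, -0.1, -0.3]
grip_width: -0.003
```

>>> play_rows(
  motion=[
    [[-3.1,0.04,0],[0,0,-1.5]],
    [[-3.1,0.04,0],[0,0,-1.5]],
    [[-3.1,0.04,0],[0,0,-1.5]],
    [[-3.1,0.04,0],[0,0,-1.5]],
    [[-3.1,0.04,0],[0,0,-1.5]],
    [[-3.1,0.04,0],[0,0,-1.5]],
    [[-3.1,0.04,0],[0,0,-1.5]],
    [[-3.1,0.04,0],[0,0,-1.5]],
    [[-3.1,0.04,0],[0,0,-1.5]],
    [[-3.1,0.04,0],[0,0,-1.5]],
    [[-3.1,0.04,0],[0,0,-1.5]],
    [[-3.1,0.04,0],[0,0,-1.5]],
    [[-3.1,0.04,0],[0,0,-1.5]],
    [[-3.1,0.04,0],[0,0,-1.5]],
    [[-3.1,0.04,0],[0,0,-1.5]],
    [[-3.1,0.04,0],[0,0,-1.5]],
    [[-3.1,0.04,0],[0,0,-1.5]],
    [[-3.1,0.04,0],[0,0,-1.5]],
    [[-3.1,0.04,0],[0,0,-1.5]],
    [[-3.1,0.04,0],[0,0,-1.5]],
  ],
)

```text
time_s: 10.4
eef_pos: [425.2, -33.6, 67.3]
ee_rot: [0.001, 0.87, 0.493, 0.001]
force: [0.7, 1.3, -0.0]
grip_width: 0.004
```

```bash
python3 - <<'E'
from h import *
shot('top','top1.png');s=ctrl.sense();p=s['eef_pos'];print(p,np.hypot(p[0]-524,p[1]+94),np.degrees(np.arctan2(p[1]+94,p[0]-524)))
shot('wrist','w2.png')
a=cv2.imread('pics/top1.png')[170:280,220:350];b=cv2.imread('pics/w2.png')
cv2.imwrite('pics/c1.png',np.hstack([cv2.resize(a,(496,420),interpolation=cv2.INTER_CUBIC),b[:,100:404]]))
E
```

```text
[424.91859916 -33.86686043  67.23104278] 115.90133073533666 148.74616696005273
```

View pics/c1.png

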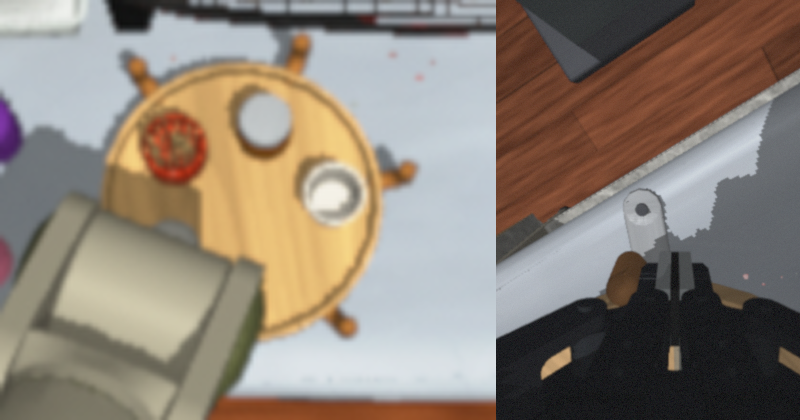

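Both views show all items upright. The pegs have moved round with the tray, and the finger is pressing on the peg beside the tongue. Next I work out the rotation so far.

```bash
python3 - <<'E'
from h import *
c=np.array([524,-94])
for n,u,z in [('p',(302,42),89),('p',(407,170),89),('p',(346,328),89),('p',(133,63),89),('tooth',(174,145),107),('sauce',(265,117),103),('dip',(332,192),86)]:
    q=at('top',(220+u[0]/3.815,170+u[1]/3.818),z)[:2]-c;print(n,np.hypot(*q).round(1),np.degrees(np.arctan2(q[1],q[0])).round(1))
E
```

```text
p 117.0 -21.0
p 117.4 -80.5
p 117.3 -140.9
p 119.6 39.7
tooth 55.5 56.0
sauce 54.9 -17.2
dip 64.0 -86.8
```

>>> play_rows(
  motion=[
    [[-3.1,0.03,0],[0,0,-1.5]],
    [[-3.1,0.03,0],[0,0,-1.5]],
    [[-3.1,0.03,0],[0,0,-1.5]],
    [[-3.1,0.03,0],[0,0,-1.5]],
    [[-3.1,0.03,0],[0,0,-1.5]],
    [[-3.1,0.03,0],[0,0,-1.5]],
    [[-3.1,0.03,0],[0,0,-1.5]],
    [[-3.1,0.03,0],[0,0,-1.5]],
    [[-3.1,0.03,0],[0,0,-1.5]],
    [[-3.1,0.03,0],[0,0,-1.5]],
    [[-3.1,0.03,0],[0,0,-1.5]],
    [[-3.1,0.03,0],[0,0,-1.5]],
    [[-3.1,0.03,0],[0,0,-1.5]],
    [[-3.1,0.03,0],[0,0,-1.5]],
    [[-3.1,0.03,0],[0,0,-1.5]],
    [[-2.0,0.02,0],[0,0,-1]],
    [[-1.0,0,0],[0,0,-0.5]],
    [[0,0,0],[0,0,0]],
    [[0,0,0],[0,0,0]],
  ],
)

```text
time_s: 12.08
eef_pos: [408.2, -79.6, 66.4]
ee_rot: [0.0, 0.75, 0.662, -0.0]
force: [0.7, 0.4, -0.2]
grip_width: 0.002
```

```bash
python3 - <<'E'
from h import *
s=ctrl.sense();p=s['eef_pos'];print(s['time_s'],p,np.hypot(p[0]-524,p[1]+94),np.degrees(np.arctan2(p[1]+94,p[0]-524)),s['force'])
E
```

```text
12.0833 [408.23625919 -79.6088162   66.40062077] 116.65483212561492 172.91362370180443 [ 0.71517264  0.36174721 -0.16073182]
```

>>> play_rows(
  motion=[
    [[4,0,0],[0,0,0]],
    [[4,0,0],[0,0,0]],
    [[0,0,-10],[0,0,0]],
    [[0,0,-24],[0,0,0]],
    [[0,0,-24],[0,0,0]],
    [[0,0,-24],[0,0,0]],
    [[0,0,-30],[0,0,0]],
    [[0,0,-30],[0,0,0]],
    [[0,0,-30],[0,0,0]],
    [[0,0,-30],[0,0,0]],
    [[0,0,-30],[0,0,0]],
    [[0,0,-30],[0,0,0]],
    [[-25.5,-6.7,0],[0,0,0]],
    [[-25.5,-6.7,0],[0,0,0]],
    [[-25.5,-6.7,0],[0,0,0]],
    [[-25.5,-6.7,0],[0,0,0]],
    [[0,0,0],[0,0,0]],
    [[0,0,0],[0,0,0]],
    [[0,0,0],[0,0,0]],
  ],
)

```text
time_s: 13.67
eef_pos: [370.1, -168.9, 328.3]
ee_rot: [-0.0, 0.75, 0.662, 0.0]
force: [0.7, -0.1, 0.7]
grip_width: 0.001
```

```bash
python3 - <<'E'
from h import *
shot('top','top2.png');spots('top',['pepper_shaker'])
print(wproj([468,-71,116]),ctrl.sense()['eef_pos'])
shot('wrist','w3.png');spots('wrist',['pepper_shaker','tongue_tip'])
a=cv2.imread('pics/top2.png')[170:280,220:350];b=cv2.imread('pics/w3.png')
cv2.imwrite('pics/c2.png',np.hstack([cv2.resize(a,(496,420),interpolation=cv2.INTER_CUBIC),b[:,230:534]]))
E
```

```text
top pepper_shaker 0.83 [184.8 152.7]
top pepper_shaker 0.62 [272.7 242.5]
top pepper_shaker 0.52 [214.6 204.6]
top pepper_shaker 0.48 [213.8 237.1]
[378.4543193 259.2155989] [ 370.28296037 -168.67537958  328.30697835]
wrist pepper_shaker 0.77 [542.5 363.4]
wrist pepper_shaker 0.72 [492.7 233.8]
wrist pepper_shaker 0.69 [484.8 297.8]
wrist pepper_shaker 0.65 [375.7 247. ]
wrist tongue_tip 0.9 [354.5 250.2]
```

View pics/c2.png

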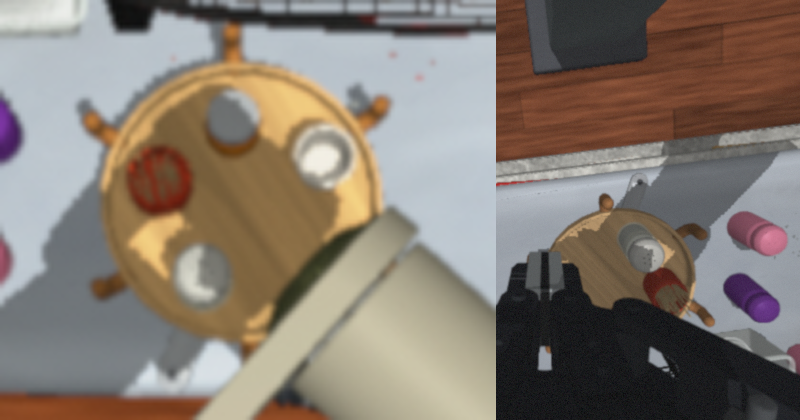

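```bash
python3 - <<'E'
from h import *
c=np.array([524,-94])
def pr(n,q):
    q=q[:2]-c;print(n,np.hypot(*q).round(1),np.degrees(np.arctan2(q[1],q[0])).round(1))
for n,u,z in [('p',(232,30),89),('p',(379,100),89),('p',(93,117),89),('p',(100,289),89),('tooth',(159,180),107),('sauce',(233,112),103),('dip',(323,155),86),('tip',(172,374),7),('pepmid',(202,275),78),('pepcap',(200,267),113)]:
    pr(n,at('top',(220+u[0]/3.815,170+u[1]/3.818),z))
# shape of pepper and tongue in wrist crop, enlarged with grid-less zoom
for n,u,z in [('tip',(372.5,182.5),7),('cap',(382,254),113),('mid',(375.7,247),78)]: pr('w'+n,wat(u,z))
b=cv2.imread('pics/w3.png')[165:285,300:440];a=cv2.imread('pics/top2.png')[220:275,245:300]
cv2.imwrite('pics/c3.png',np.hstack([cv2.resize(b,(467,400),interpolation=cv2.INTER_CUBIC),cv2.resize(a,(330,400),interpolation=cv2.INTER_CUBIC)]))
print(ctrl.sense()['eef_pos'])
E
```

```text
p 117.3 3.7
p 118.1 -54.5
p 116.2 62.8
p 116.3 125.1
tooth 56.1 83.3
sauce 55.9 6.0
dip 64.5 -62.8
tip 127.9 158.6
pepmid 60.5 155.1
pepcap 59.7 153.6
wtip 127.7 158.0
wcap 66.4 155.4
wmid 62.4 151.4
[ 370.1992548  -168.92839437  328.32964954]
```

View pics/c3.png

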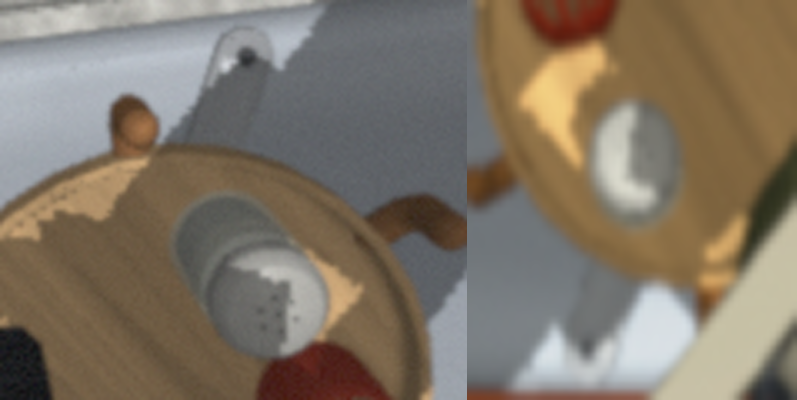

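```bash
python3 - <<'E'
from h import *
from scipy.optimize import least_squares
f=lambda u:(220+u[0]/3.815,170+u[1]/3.818); g=lambda u:(120+u[0]*.4,120+u[1]*.4)
S=[[g(u) for u in [(412,148),(315,190),(311,303),(403,360),(499,313),(505,205)]],
[f(u) for u in [(302,42),(407,170),(346,328),(133,63)]],[f(u) for u in [(232,30),(379,100),(93,117),(100,289)]]]
Q=[np.array([at('top',u,89)[:2] for u in s]) for s in S]
def res(x):
    r=[]
    for q,a in zip(Q,x[2:]):
        d=q-x[:2];an=np.arctan2(d[:,1],d[:,0]);k=np.round((an-a)/(np.pi/3));t=a+k*np.pi/3
        r.append((x[:2]+117*np.c_[np.cos(t),np.sin(t)]-q).ravel())
    return np.concatenate(r)
s=least_squares(res,[524,-94,-.03,-.37,.07],loss='soft_l1');c=s.x[:2];print(c,np.degrees(s.x[2:]),np.sqrt((s.fun**2).mean()))
def pr(n,q):
    q=q[:2]-c;print(n,np.hypot(*q).round(1),np.degrees(np.arctan2(q[1],q[0])).round(1))
pr('top0 pep',at('top',(259.6,218.8),80))
pr('top mid',at('top',(273.2,242.3),80));pr('top tip',at('top',(220+172/3.815,170+374/3.818),7))
pr('w cap',wat((380.9,255.5),114));pr('w base',wat((367.5,238),41));pr('w hole',wat((373.7,182),7))
E=[(380.9,255.5)];print(wat((380.9,255.5),114),wat((367.5,238),41))
E
```

```text
[524.36400372 -94.288584  ] [ -2.01423681 -20.82979806   4.48286298] 1.7556505383955432
top0 pep 62.7 84.5
top mid 61.5 156.0
top tip 128.3 158.6
w cap 65.2 156.1
w base 61.0 151.2
w hole 129.3 157.3
[464.76951189 -67.90985925 114.        ] [470.85453063 -64.91610507  41.        ]
```

```bash
python3 - <<'E'
from h import *
from scipy.optimize import least_squares
c=np.array([524.4,-94.3]);P=wpose();t=np.linspace(0,2*np.pi,120)
def circ(x,r,z): return np.array([wproj([x[0]+r*np.cos(a),x[1]+r*np.sin(a),z],P) for a in t])
def pr(n,q):
    d=np.array(q[:2])-c;print(n,np.round(q[:2],1),np.hypot(*d).round(1),np.degrees(np.arctan2(d[1],d[0])).round(1))
s=least_squares(lambda x:(lambda k:[k[:,0].min()-351.9,k[:,1].min()-222.6])(circ(x,21.5,41)),[470,-68]);pr('base',s.x)
for z in(105,112):
    s=least_squares(lambda x:(lambda k:[k[:,0].min()-362.1,k[:,0].max()-398.3,k[:,1].max()-272.4])(circ(x[:2],x[2],z)),[466,-68,19]);pr('cap%d r%.1f'%(z,s.x[2]),s.x)
pr('hole',wat((373.7,182),7,P))
a,b=wat((340.8,203.4),89,P),wat((434.9,235.5),89,P);pr('peg',a);pr('peg',b);print(np.hypot(*(a-b)[:2]))
m=(a+b)[:2]/2;d=(b-a)[:2];d/=np.hypot(*d);n=np.array([-d[1],d[0]]);n*=np.sign(n@(c-m));print('centre',m+n*117*np.cos(np.pi/6))
E
```

```text
base [471.5 -63.7] 61.1 150.0Traceback (most recent call last):
  File "<stdin>", line 9, in <module>
    return func(*args, **kwargs)
    result = trf(vector_fun.fun, vector_fun.jac, x0, f0, J0, lb, ub, ftol, xtol,
                 gtol, max_nfev, x_scale, loss_function, tr_solver,
                 tr_options.copy(), verbose, callback=callback_wrapped)
    return trf_no_bounds(
        fun, jac, x0, f0, J0, ftol, xtol, gtol, max_nfev, x_scale,
        loss_function, tr_solver, tr_options, verbose, callback=callback)
    J = jac(x)
    self._update_jac()
    ~~~~~~~~~~~~~~~~^^
    self.J = self.jac_wrapped(xp_copy(self.x), f0=self.f)
             ~~~~~~~~~~~~~~~~^^^^^^^^^^^^^^^^^^^^^^^^^^^^
    J, dct = approx_derivative(
             ~~~~~~~~~~~~~~~~~^
        self.fun,
        ^^^^^^^^^
    ...<2 lines>...
        **self.finite_diff_options,
        ^^^^^^^^^^^^^^^^^^^^^^^^^^^
    )
    ^
    J, _nfev = _dense_difference(fun_wrapped, x0, f0, h,
               ~~~~~~~~~~~~~~~~~^^^^^^^^^^^^^^^^^^^^^^^^
                             use_one_sided, method,
                             ^^^^^^^^^^^^^^^^^^^^^^
                             mf)
                             ^^^
    df = [f_eval - f0 for f_eval in f_evals]
                                    ^^^^^^^
    f = np.atleast_1d(self.fun(x, *self.args, **self.kwargs))
                      ~~~~~~~~^^^^^^^^^^^^^^^^^^^^^^^^^^^^^^
    return np.atleast_1d(self.fun(x))
                         ~~~~~~~~^^^
    return self.f(x, *self.args, **self.kwargs)
           ~~~~~~^^^^^^^^^^^^^^^^^^^^^^^^^^^^^^
  File "<stdin>", line 9, in <lambda>
  File "<stdin>", line 4, in circ
  File "h.py", line 33, in wproj
    A,o=pose or wpose();k=ctrl.get_calibration('wrist');K=k['K'];p=A.T@(np.array(X)-o);s=p[:2]/p[2]
                          ~~~~~~~~~~~~~~~~~~~~^^^^^^^^^
ValueError: time passes only in moves, steps and waits
```

>>> play_rows(
  motion=[
    [[25.5,2.6,0],[0,0,0]],
    [[25.5,2.6,0],[0,0,0]],
    [[25.5,2.6,0],[0,0,0]],
    [[25.5,2.6,0],[0,0,0]],
    [[25.5,2.6,0],[0,0,0]],
    [[0,0,0],[0,0,7]],
    [[0,0,0],[0,0,7]],
    [[0,0,0],[0,0,1]],
    [[0,0,0],[0,0,0]],
    [[0,0,0],[0,0,0]],
    [[0,0,0],[0,0,0]],
  ],
)

```text
time_s: 14.83
eef_pos: [398.7, -44.8, 328.3]
ee_rot: [-0.0, 0.829, 0.559, -0.0]
force: [0.2, -0.3, 0.0]
grip_width: -0.0
```

```bash
cat > look.py <<'E'
import sys
from h import *
P=wpose();C=ctrl.get_calibration('wrist');ctrl.get_calibration=lambda n:C
np.savez('pose_'+sys.argv[1]+'.npz',A=P[0],o=P[1]);c=np.array([524.4,-94.3])
d=P[1][:2]-c;print('camera',P[1],'polar',np.degrees(np.arctan2(d[1],d[0])))
shot('wrist','w'+sys.argv[1]+'.png');im=cv2.imread('pics/w'+sys.argv[1]+'.png')
a=np.radians(158);u=np.array([np.cos(a),np.sin(a)])
for X in [[*(c+130*u),7],[*(c+62*u),116],[*(c+62*u),41],[*c,41]]: print(X,wproj(X,P).round(1))
cv2.imwrite('pics/z'+sys.argv[1]+'.png',cv2.resize(im[150:290,190:376],(797,600),interpolation=cv2.INTER_CUBIC))
E
python3 look.py 4
```

```text
camera [337.42320051 -20.6853954  470.97402575] polar 158.50995245518652
[np.float64(403.86609890631763), np.float64(-45.60114285593141), 7] [279.6 171.5]
[np.float64(466.91460101685914), np.float64(-71.07439120821344), 116] [280.  248.9]
[np.float64(466.91460101685914), np.float64(-71.07439120821344), 41] [279.7 227.7]
[np.float64(524.4), np.float64(-94.3), 41] [279.7 271.7]
```

View pics/z4.png

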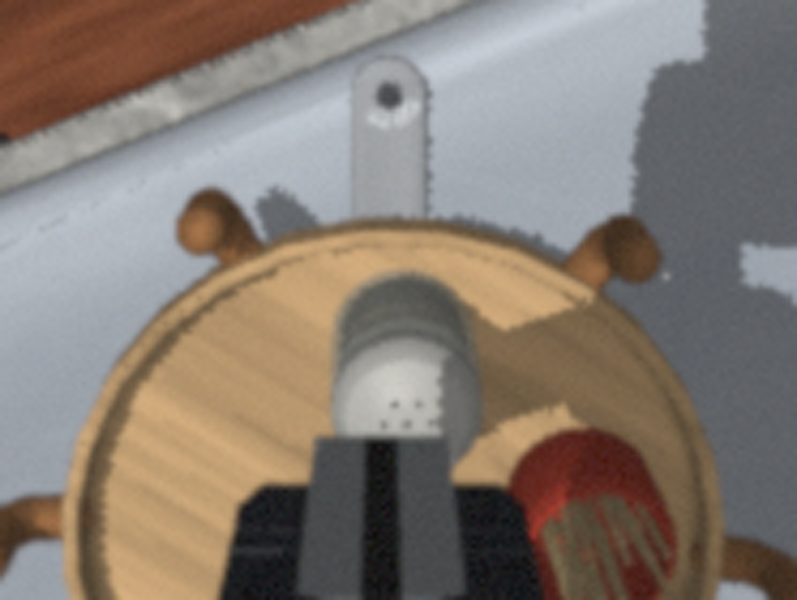

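Seen along the tongue's plane, the tongue is centred at x≈390 and the pepper at x≈406 (zoomed). That is about 4 mm, so roughly 3.8° more anticlockwise.

>>> play_rows(
  motion=[
    [[0,0,0],[0,0,-7]],
    [[0,0,0],[0,0,-7]],
    [[0,0,0],[0,0,-1]],
    [[-12.7,6.8,0],[0,0,0]],
    [[-12.7,6.8,0],[0,0,0]],
    [[0,0,23.8],[0,0,0]],
    [[0,0,23.8],[0,0,0]],
    [[0,0,23.8],[0,0,0]],
    [[0,0,23.8],[0,0,0]],
    [[0,0,23.8],[0,0,0]],
    [[0,0,23.8],[0,0,0]],
    [[0,0,23.8],[0,0,0]],
    [[0,0,23.8],[0,0,0]],
    [[0,0,23.8],[0,0,0]],
    [[0,0,23.8],[0,0,0]],
    [[0,0,12],[0,0,0]],
    [[0,0,12],[0,0,0]],
    [[0,0,0],[0,0,0]],
    [[0,0,0],[0,0,0]],
    [[0,0,0],[0,0,0]],
  ],
)

```text
time_s: 16.55
eef_pos: [409.5, -71.8, 67.0]
ee_rot: [0.001, 0.75, 0.661, 0.0]
force: [1.1, 0.3, 0.6]
grip_width: 0.001
```

>>> play_rows(
  motion=[
    [[-2,0,0],[0,0,0]],
    [[-2,0,0],[0,0,0]],
    [[-2,0,0],[0,0,0]],
    [[-2,0,0],[0,0,0]],
    [[-0.97,0,0],[0,0,-0.475]],
    [[-0.97,0,0],[0,0,-0.475]],
    [[-0.97,0,0],[0,0,-0.475]],
    [[-0.97,0,0],[0,0,-0.475]],
    [[-0.97,0,0],[0,0,-0.475]],
    [[-0.97,0,0],[0,0,-0.475]],
    [[-0.97,0,0],[0,0,-0.475]],
    [[-0.97,0,0],[0,0,-0.475]],
    [[0,0,0],[0,0,0]],
    [[0,0,0],[0,0,0]],
    [[0,0,0],[0,0,0]],
  ],
)

```text
time_s: 17.8
eef_pos: [407.2, -87.3, 66.2]
ee_rot: [-0.0, 0.727, 0.686, -0.0]
force: [0.2, 0.6, -0.1]
grip_width: 0.003
```

>>> play_rows(
  motion=[
    [[4,0,0],[0,0,0]],
    [[4,0,0],[0,0,0]],
    [[4,0,0],[0,0,0]],
    [[0,0,-10],[0,0,0]],
    [[0,0,-24],[0,0,0]],
    [[0,0,-24],[0,0,0]],
    [[0,0,-24],[0,0,0]],
    [[0,0,-30],[0,0,0]],
    [[0,0,-30],[0,0,0]],
    [[0,0,-30],[0,0,0]],
    [[0,0,-30],[0,0,0]],
    [[0,0,-30],[0,0,0]],
    [[0,0,-29],[0,0,0]],
    [[0,0,0],[0,0,7]],
    [[0,0,0],[0,0,7]],
    [[0,0,0],[0,0,5]],
    [[0,0,0],[0,0,0]],
    [[0,0,0],[0,0,0]],
  ],
)

```text
time_s: 19.3
eef_pos: [408.0, -74.9, 327.2]
ee_rot: [-0.0, 0.83, 0.558, -0.0]
force: [0.2, -0.1, 0.0]
grip_width: -0.003
```

>>> play_rows(
  motion=[
    [[12.2,-17,0],[0,0,0]],
    [[12.2,-17,0],[0,0,0]],
    [[0,0,0],[0,0,0]],
    [[0,0,0],[0,0,0]],
    [[0,0,0],[0,0,0]],
  ],
)

```text
time_s: 19.72
eef_pos: [386.1, -40.0, 327.3]
ee_rot: [0.0, 0.83, 0.557, 0.0]
force: [0.1, 0.3, -0.4]
grip_width: -0.002
```

```bash
python3 look.py 5
```

```text
camera [324.89549866 -15.62201274 469.97151198] polar 158.47736118460622
[np.float64(403.86609890631763), np.float64(-45.60114285593141), 7] [279.9 181.5]
[np.float64(466.91460101685914), np.float64(-71.07439120821344), 116] [280.6 260.7]
[np.float64(466.91460101685914), np.float64(-71.07439120821344), 41] [280.2 237.7]
[np.float64(524.4), np.float64(-94.3), 41] [280.4 281.2]
```

View pics/z5.png

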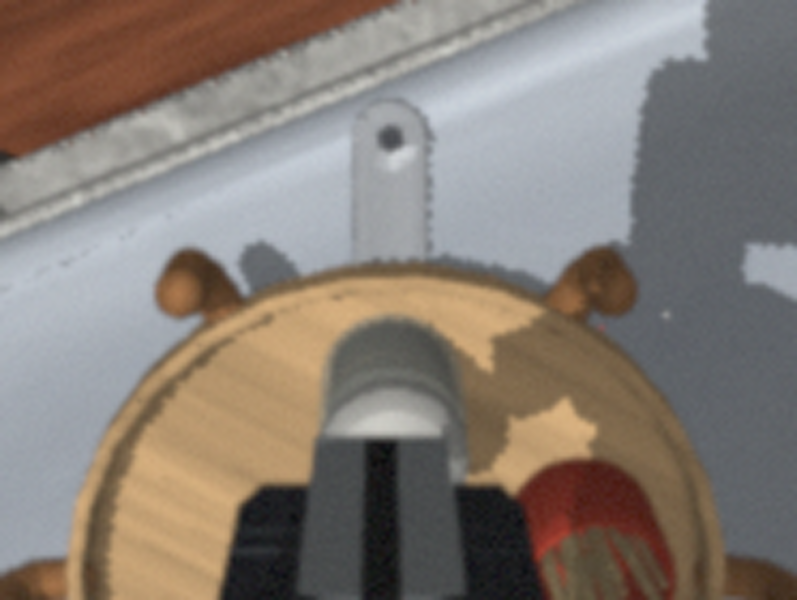

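```bash
python3 - <<'E'
from h import *
shot('scene','s2.png');a=cv2.imread('pics/s2.png')[150:310,190:370];cv2.imwrite('pics/s2z.png',cv2.resize(a,(675,600),interpolation=cv2.INTER_CUBIC))
s=ctrl.sense();print(s['time_s'],np.abs(s['dq']).max())
E
```

```text
19.8167 0.007577460749114845
```

View pics/s2z.png

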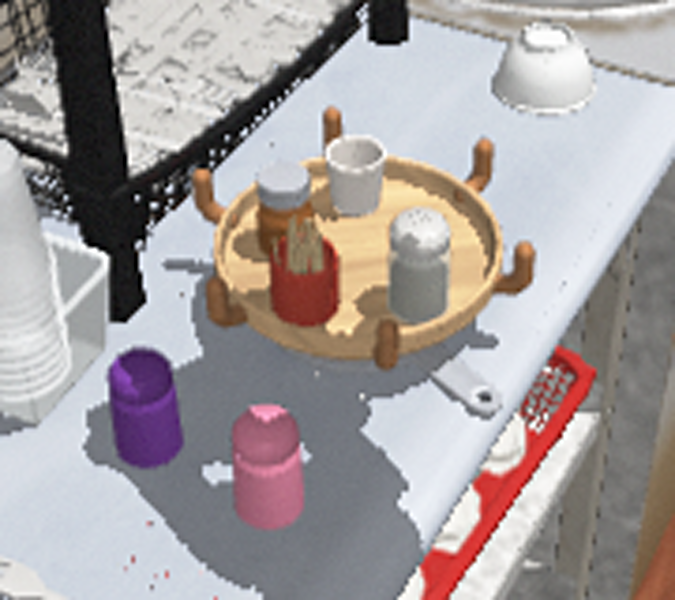

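The scene view shows all four items upright, the pepper at (418,265) in line with the tongue at (465,390), and the hand clear.

```bash
python3 -c "
from rig import ctrl
print(ctrl.finish_job())"
```

```text
the job is handed in; nothing more can be done
None
```

I turned the tray about 70° anticlockwise by pushing one peg with the closed fingertips. After measuring again I added a final 3.8° push, then lifted the hand clear and handed the job in at about 20 s.

- **Alignment:** in the last wrist picture, looking along the tongue, the pepper shaker is centred on the line from tongue to axis within about 1 mm (roughly 1°).
- **Scene:** the last scene picture shows all four items upright on the tray, and the bowl and the look-alike shakers still standing. I did not check the fork and brush again, but the arm never went near them.
- **Forces:** the contact forces I read were all under 2 N.
- **Measurements that disagreed:** before the last push, position estimates from the different cameras put the pepper anywhere from 150° to 156°. I trusted the view along the tongue instead, and it confirmed the result afterwards.

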